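# Pack up a flange under a hold-down clamp and hold it tight

### The job

The round flange in the hold-down fixture is too low for the clamp: swing the clamp arm up and back by its T-bar, then lay the plain flat aluminium strips on the middle of the flange, flat one on another, using just as many as it takes (one or two) for the clamp's foot to bear on the stack with the arm about level, instead of dropping to its stop. Swing the clamp down on the stack and finish while still holding the T-bar and pressing it firmly down: do not let go. Leave both flanges where they sit and leave the other things on the benches alone.

Things in the scene. Friction and masses are not known exactly. Their poses are not given: they have to be found in the camera images.
- fixture: the hold-down fixture, fixed to the bench: dark steel plate 180 x 90 x 10 mm, with a round nest at its front and a steel clamp arm hinged at its back. Origin on the bench under the centre of the nest; x points from the nest to the hinge (away from the robot), y along the hinge axis to the left, z up. The plate reaches from x = -55 to 125 mm. Three pins 8 mm thick and 8 mm high stand round the nest 35.5 mm from its centre and locate the flange
- nest (a point): the centre of the nest, on the plate's top (10 mm above the work table): the middle of the seated flange's underside. A strip counts as laid on the middle within about 15 mm of here seen from above
- clamp_hinge (a point): the clamp's hinge axis, 90 mm behind the nest centre and 70 mm above the plate; the axis runs along the fixture's y
- clamp_bar (a point): the centre of the T-bar at the clamp arm's free end, on its axis: a steel bar 14 mm thick and 110 mm long, parallel to the hinge axis and 165 mm from it (so 75 mm in front of the nest and 70 mm above the plate when the arm is level). It turns with the arm. The arm, 16 mm square, meets it in the middle, so pinch or push the bar to the left or right of the middle (35 mm off is well clear)
- clamp_foot (a point): the lowest point of the clamp's round rubber foot (a ball of 24 mm), 90 mm from the hinge along the arm and 36 mm below the arm's axis when the arm is level; it then stands over the nest's centre
- clamp (a joint): clamp arm angle: 0 = level, on its stop, foot 34 mm above the plate; grows as the bar is lifted; upright at 1.57, end stop at 1.85. Stiff hinge: stays where left, 2 to 4 N at the bar moves it; 5 to 15 N pushed down at the bar is a firm hold. With the right stack (flange and strips 38 mm) the foot bears at 0.03 to 0.045; one strip too many: 0.15; one too few: 0, untouched
- low_flange: low round aluminium flange, 60 mm across at the foot, 50 mm boss with a shallow bore, 18 mm high in all, 0.2 kg, loose; origin at the centre of its underside. Sits either in the nest (then two strips are needed) or on the small plywood board near the robot
- tall_flange: the same but 28 mm high in all; sits in whichever of the two places the low one does not (in the nest it needs one strip)
- strip_1: a plain flat sawn aluminium bar offcut, 30 x 72 x 10 mm, about 60 g, one of three alike, lying flat, two on the left-hand paper table and one on the work table, whose top is 3 mm higher (z = 0.003); origin at the centre of its underside, y along its length, z up
- strip_2: a plain flat sawn aluminium bar offcut, 30 x 72 x 10 mm, about 60 g, one of three alike, lying flat, two on the left-hand paper table and one on the work table, whose top is 3 mm higher (z = 0.003); origin at the centre of its underside, y along its length, z up
- strip_3: a plain flat sawn aluminium bar offcut, 30 x 72 x 10 mm, about 60 g, one of three alike, lying flat, two on the left-hand paper table and one on the work table, whose top is 3 mm higher (z = 0.003); origin at the centre of its underside, y along its length, z up
- pliers: blue-handled long-nose pliers, 53 x 149 x 12 mm, lying flat; leave alone
- spanner: steel combination spanner, 160 mm long; leave alone
- screwdriver: small screwdriver, 146 mm long; leave alone
- spool: solder spool, 52 mm across, 35 mm high; leave alone
- nut: steel hex nut, 22 x 26 x 10 mm; leave alone

How it is judged (in metres and radians):
On the way, in this order (a step that is already met when the one before it is completed fails the run):
1. the clamp arm is swung up and back, clear of the nest (value of joint clamp above 1.2 rad), for 0.2 s.
2. with the clamp back, a strip lies flat on the middle of the flange (value of joint clamp above 1 rad and ((horizontal distance between strip_1 and nest below 0.016 m and angle between strip_1's own z axis and vertical below 0.12 rad and height (world z) of strip_1 between 0.025 and 0.05 m and linear speed of strip_1 below 0.02 m/s) or (horizontal distance between strip_2 and nest below 0.016 m and angle between strip_2's own z axis and vertical below 0.12 rad and height (world z) of strip_2 between 0.025 and 0.05 m and linear speed of strip_2 below 0.02 m/s) or (horizontal distance between strip_3 and nest below 0.016 m and angle between strip_3's own z axis and vertical below 0.12 rad and height (world z) of strip_3 between 0.025 and 0.05 m and linear speed of strip_3 below 0.02 m/s))), for 0.2 s.
At the end, for the whole second after the job is handed in: foot presses a strip lying flat within 16 mm of the nest centre with over 4 N; clamp reads 0.015 to 0.085 rad; other strips flat in the stack or 85 mm off; both flanges within 12 mm of their start, the one in the nest flat and within 6 mm; the robot still pushes the clamp with over 1.5 N (value of joint clamp between 0.015 and 0.085 rad and ((horizontal distance between strip_1 and nest below 0.016 m and angle between strip_1's own z axis and vertical below 0.12 rad and contact force between fixture and strip_1 above 4 N) or (horizontal distance between strip_2 and nest below 0.016 m and angle between strip_2's own z axis and vertical below 0.12 rad and contact force between fixture and strip_2 above 4 N) or (horizontal distance between strip_3 and nest below 0.016 m and angle between strip_3's own z axis and vertical below 0.12 rad and contact force between fixture and strip_3 above 4 N)) and ((horizontal distance between strip_1 and nest below 0.016 m and angle between strip_1's own z axis and vertical below 0.12 rad) or horizontal distance between strip_1 and nest above 0.085 m) and ((horizontal distance between strip_2 and nest below 0.016 m and angle between strip_2's own z axis and vertical below 0.12 rad) or horizontal distance between strip_2 and nest above 0.085 m) and ((horizontal distance between strip_3 and nest below 0.016 m and angle between strip_3's own z axis and vertical below 0.12 rad) or horizontal distance between strip_3 and nest above 0.085 m) and ((horizontal distance between low_flange and nest below 0.006 m and angle between low_flange's own z axis and vertical below 0.06 rad) or (horizontal distance between tall_flange and nest below 0.006 m and angle between tall_flange's own z axis and vertical below 0.06 rad)) and distance of each of low_flange, tall_flange from where it was at the start of the episode below 0.012 m and contact force between any of the fingers, the arm and fixture above 1.5 N); the arm keeps its last pose, push and grip.
It fails at once if the pliers is disturbed (moved more than 30 mm) (distance of pliers from where it was at the start of the episode above 0.03 m).
It fails at once if the spanner is disturbed (moved more than 30 mm) (distance of spanner from where it was at the start of the episode above 0.03 m).
It fails at once if the screwdriver is disturbed (moved more than 30 mm) (distance of screwdriver from where it was at the start of the episode above 0.03 m).
It fails at once if the spool is disturbed (moved more than 30 mm) (distance of spool from where it was at the start of the episode above 0.03 m).
It fails at once if the nut is disturbed (moved more than 30 mm) (distance of nut from where it was at the start of the episode above 0.03 m).
It also fails if it takes over 66 s, if anything falls off the work surface, if the arm or the gripper's body presses on something with over 40 N, if the wrist force passes 120 N, or if a joint passes its speed limit or range.

### The arm

A 7-joint arm with a two-finger parallel gripper is mounted at the origin on a cart in front of the work surface, level with it; the furniture and walls round the work are solid. World frame = base frame: x ahead of the robot, y to its left, z up, the work surface at z = 0. Lengths are in mm, angles in rad, forces in N, time in s.
With the tool pointing down it reaches from about 400 to 900 mm from the base axis. Payload 5.6 kg.
Tool frame: the origin (TCP) lies midway between the tips of the shut fingers; the grasp point (between the pads) lies 19 mm behind it; z points along the fingers, y is the line along which they close (so a half turn about z gives the same grasp; the last joint's range is limited). The gripper opens to 92 mm and grips with 3 to 60 N. Pads are 20 mm wide; open, the fingers measure 128 mm over their backs; the gripper's body (75 mm by 189 mm) begins 69 mm behind the grasp point.
Start: joints at [-0.043, 0.468, -0.012, 1.603, 0.006, 1.071, -0.056], TCP at [650.008, -0.045, 186.592] pointing down, gripper open.
Joint ranges: [-2.53, 2.53], [-0.31, 2.02], [-1.57, 1.55], [0.28, 2.44], [-1.29, 4.43], [0.15, 1.84], [-2.92, 2.92]. Speed limits (rad/s): [2.57, 2.57, 3.14, 3.14, 3.14, 3.14, 3.14].

### API

Orientations are given as a rotation vector (axis times angle).
In Python, from cell import robot, grip, kin, viewer gives the robot as it stands. Calls block until the motion is done:
- robot.movep(position, orientation): joint-space move of the TCP to a pose.
- robot.servo_line(position, feed=150, rotation=None): straight line of the TCP; rotation=None keeps the orientation; feed is the mean speed in mm/s.
- robot.goto_joints(angles): joint-space move.
- grip(opening, newtons=None): opening from 0.0 (shut) to 1.0 (fully open); newtons is the grip in N (None keeps the last); returns when the fingers have stopped.
- robot.hold(seconds).
- kin.ik(position, orientation): joint angles nearest the present ones, or None.
- robot.observe(): the state.
- viewer.read_camera(name): name is "scene" or "side" or "wrist"; returns the picture (480x640x3 uint8, red, green, blue); there is no depth.
- viewer.camera_info(name): a dict with "camera_matrix" (3x3 intrinsics, pixels), "k1" (the pictures are not rectified: a ray, as slopes to the right and down, at radius r is drawn at 1 + k1 r^2 times it, then the intrinsics apply), "R" (3x3) and "t" (3): a world point X has camera coordinates R X + t. Camera axes: x right, y down, z forward; pixel columns grow to the right and rows downward; lengths in mm; the calibration is good to about 2 mm. A picture is of the moment at which its call begins: read the wrist's pose just before it. camera_info takes no time and is no camera call; for the wrist camera it gives the pose at the moment of the call.
A pose or a line that the arm cannot do raises robot.IKError and nothing moves.
- robot.job_done(): hands the job in; it is judged then, once.
Trained networks look in the newest picture that a camera, given by its name, has taken for a name from the list of things; names that differ only in an ending like _2 or _b are one class to them, and where a whole thing is asked for, a point or a joint stands for the part that bears it (a point fixed in the world has none). Each returns a list of dicts, best first, with "confidence" (0 to 1); they miss things now and then, are a little off and sometimes report something else, mostly with a low value. They report only what shows in the picture. A call takes as long as a camera call.
- viewer.silhouettes(name, camera): "mask" (480x640 bool, what is visible of it).
- viewer.pinpoint(name, camera): "at" ([x, y, z] in mm, in the coordinates of the camera as it stood for that picture, good to about 4 mm: a listed point, or the origin of a listed thing).
The state is a dict: "t": time; "joints": joint angles; "joint_velocities": joint speeds; "joint_torque": joint torques, N m; "tcp_pos": TCP position; "tcp_rot": TCP orientation; "contact_force": force on the tool from outside, world axes, zero at the start; "wrist_torque": the same for the moment, N m; "grip_width": opening from 0.0 (shut) to 1.0 (fully open); "grip_force": force on a finger pad.
Only numpy, scipy, OpenCV 4.12 (cv2) and the standard library are available. Lean on these libraries where they do the work, as an engineer would, in place of code of your own. Each camera call takes 0.05 s, during which the arm holds its last target. There are 200 camera calls.

## Working session

There is one attempt and no reset: what is moved stays moved. The work goes in short steps, each a Python script; the robot and the scene stay as the last script left them, time stands still between calls to the robot, and variables do not carry over. Pictures are saved under pics/ and viewed, at most 10 in all, crops included, and the job is handed in when it is done.

```bash
mkdir -p pics; ls; cat > h.py <<'E'
import numpy as np, cv2
from scipy.spatial.transform import Rotation as Rot
from cell import robot, grip, kin, viewer
def world(p,ci): return np.array(ci["R"]).T@(np.array(p)-np.array(ci["t"]))
def shot(cam,fn=None):
    ci=viewer.camera_info(cam); im=viewer.read_camera(cam)
    if fn: cv2.imwrite("pics/"+fn,im[:,:,::-1])
    return ci,im
def pin(name,cam,ci):
    return [(round(d["confidence"],2),world(d["at"],ci).round(1)) for d in viewer.pinpoint(name,cam)]
def ray_plane(uv,ci,z):
    K=np.array(ci["camera_matrix"],float);k=ci["k1"]
    uv=np.atleast_2d(np.array(uv,float))
    n=cv2.undistortPoints(uv[:,None],K,np.array([k,0,0,0.]))[:,0]
    R=np.array(ci["R"]);t=np.array(ci["t"]);o=-R.T@t
    d=np.c_[n,np.ones(len(n))]@R
    return (o+d*((z-o[2])/d[:,2])[:,None])[:,:2]
def maskrect(m,ci,z):
    c=max(cv2.findContours(m.astype(np.uint8),0,1)[0],key=len)[:,0]
    P=ray_plane(c,ci,z).astype(np.float32)
    (x,y),(w,h),a=cv2.minAreaRect(P)
    if w>h: a+=90
    # a: direction of short side after adj; long axis = a+90
    return np.round([x,y,min(w,h),max(w,h),(a+90)%180],1)
def down(yaw): # tool down, tool y axis (closing) at angle yaw deg from world y
    return (Rot.from_euler('z',yaw,degrees=True)*Rot.from_euler('x',180,degrees=True)).as_rotvec()
E
python3 - <<'E'
from h import *
print(robot.observe())
names="clamp_hinge clamp_bar clamp_foot nest low_flange tall_flange strip_1 pliers spanner screwdriver spool nut".split()
for cam in ("scene","side"):
    ci,im=shot(cam,cam+"0.png"); print(cam,world([0,0,0],ci).round(0))
    for n in names: print(n,pin(n,cam,ci)[:5])
E
```

```text
pics
{'t': 0.0, 'joints': array([-0.04301816,  0.46834893, -0.01161283,  1.60360351,  0.00601167,
        1.07142943, -0.05629202]), 'joint_velocities': array([ 9.15662511e-04,  5.02444357e-04,  8.47424901e-04, -3.20442938e-05,
       -8.70170666e-04,  2.83027950e-03,  1.05877650e-03]), 'joint_torque': array([-3.39112758e-04, -5.20573139e+01, -1.31628491e-02, -2.43752271e+01,
       -5.67366311e-02,  1.73054746e-02,  1.50106093e-04]), 'tcp_pos': array([ 6.49367956e+02, -5.95232050e-02,  1.85667072e+02]), 'tcp_rot': array([-2.22065648e+00, -2.22060449e+00,  2.08638482e-03]), 'contact_force': array([-0.48347329, -0.19514824, -0.83888797]), 'wrist_torque': array([ 0.02884317, -0.01794676, -0.00187266]), 'grip_force': 0.0, 'grip_width': 0.9996694104306098}
scene [-360. -731.  743.]
clamp_hinge [(0.61, array([ 561.6, -267.7,   80.8])), (0.21, array([ 400.4, -281.7,  109.1]))]
clamp_bar [(0.7, array([ 399.2, -284.3,  111.4]))]
clamp_foot [(0.78, array([ 469.5, -281.9,   62.4])), (0.61, array([ 279.6, -303.9,    5.8])), (0.34, array([ 474.3, -279.2,   -0.8]))]
nest [(0.95, array([ 472.5, -2
[... 803 characters left out ...]
]))]
nest [(0.86, array([ 477.6, -277.6,   12.2])), (0.26, array([ 472.9, -276.3,   17.1]))]
low_flange [(0.6, array([ 472.8, -276.1,   19.9])), (0.56, array([ 298.9, -411.6,   15.2]))]
tall_flange [(0.57, array([ 470.1, -276.1,   14.7])), (0.43, array([ 279.7, -297.2,    3.2]))]
strip_1 [(0.79, array([ 463. , -442.6,    7.7])), (0.71, array([611.3,  -9.7,   4.1])), (0.65, array([ 4.559e+02,  6.500e+00, -4.000e-01]))]
pliers [(0.68, array([540.2,  18.3,   1.1]))]
spanner [(0.43, array([612.9,  -7.5,   2.4]))]
screwdriver [(0.87, array([ 364.4, -530.5,    2.4]))]
spool [(0.79, array([ 452.6, -593.1,    2.5])), (0.66, array([ 279.2, -299.5,    4.7]))]
nut [(0.54, array([402.5, -62.6,   1.1]))]
```

View pics/scene0.png

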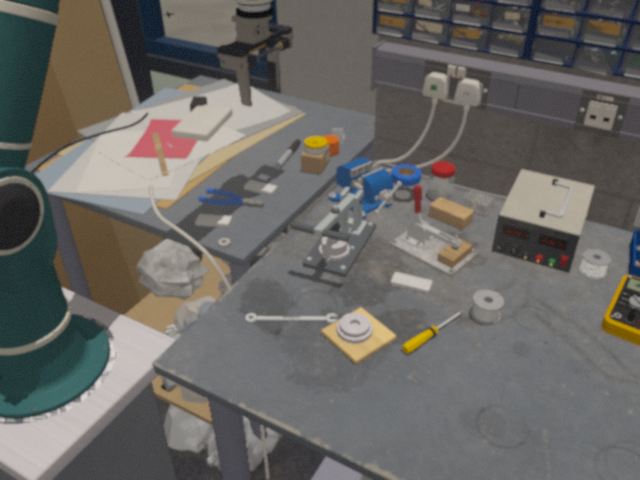

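View pics/side0.png

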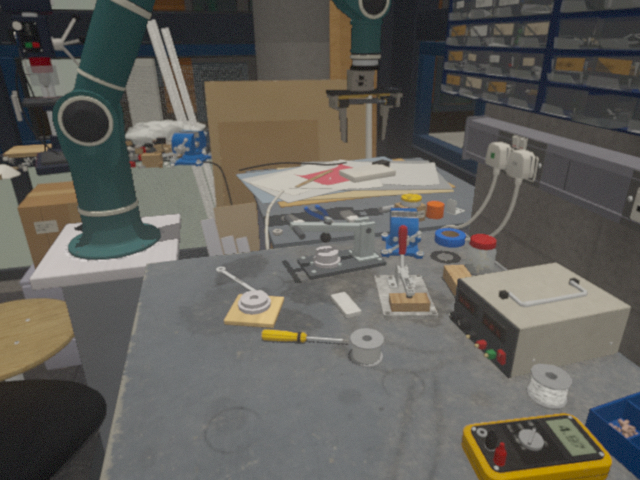

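Two strips lie on the left-hand table, at scene pixels (212,220) and (265,187) beside the blue pliers. A third lies on the work table at (411,282). The fixture is at about (340,240) with its arm slightly raised, the other flange is on plywood at (357,330), and the space behind the clamp looks low. Next I'll approach the bar and take a wrist look there.

```bash
python3 - <<'E'
from h import *
robot.movep([425,-262,290],down(96))
ci,im=shot("wrist","w1.png")
print(robot.observe()["tcp_pos"],robot.observe()["t"],world([0,0,0],ci))
for n in "clamp_hinge clamp_bar clamp_foot nest low_flange tall_flange strip_1".split(): print(n,pin(n,"wrist",ci)[:3])
for cam in ("scene","side"):
    c,_=shot(cam)
    for d in viewer.silhouettes("strip_1",cam)[:4]: print(cam,round(d["confidence"],2),maskrect(d["mask"],c,10))
E
```

```text
[ 425.88904498 -260.91188868  289.53440537] 2.7 [ 417.08164932 -187.85224544  487.3265875 ]
clamp_hinge [(0.92, array([ 561.7, -270.5,   86.6]))]
clamp_bar [(0.89, array([ 398.6, -285.3,  112.7]))]
clamp_foot [(0.86, array([ 466.3, -283.2,   61.1]))]
nest []
low_flange [(0.71, array([ 301.5, -414.9,   14.8])), (0.22, array([ 467.8, -280.9,   59.9]))]
tall_flange [(0.89, array([ 469.6, -277.3,   13.6])), (0.69, array([ 472.5, -282.2,   -1.2]))]
strip_1 [(0.94, array([ 466.5, -446.4,    2.2]))]
scene 0.69 [4.479e+02 2.000e-01 4.230e+01 7.500e+01 1.120e+02]
scene 0.68 [ 463.9 -446.    40.7   72.1   97.4]
scene 0.65 [606.8 -11.7  48.1  84.7  89.7]
side 0.54 [612.  -17.1  38.4  98.5  90.5]
side 0.42 [460.2  14.6  20.2  62.6  98.7]
```

View pics/w1.png

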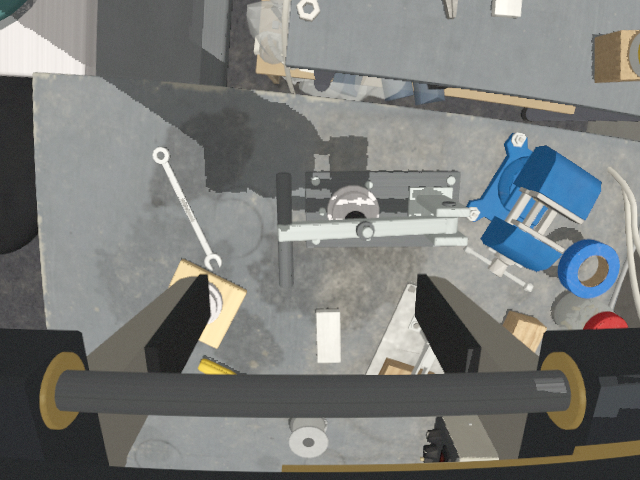

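The wrist view shows the T-bar at about (285,230) and the foot at (365,230) over a flange at (350,200). The work-table strip is at (328,335), and the blue vise at (545,190) sits behind the hinge. Next: pinch the bar left of the middle and swing it up.

```bash
cat >> h.py <<'E'
YAW=5.2; u=np.array([np.cos(np.radians(YAW)),np.sin(np.radians(YAW)),0]); v=np.array([-u[1],u[0],0])
HINGE=np.array([561.7,-270.5,83.5]); OFF=38
def bar(th,off=OFF): return HINGE-165*np.cos(th)*u+np.array([0,0,165*np.sin(th)])+off*v
def tcp_bar(th,off=OFF,dz=0): return bar(th,off)+[0,0,dz-19]
E
python3 - <<'E'
from h import *
ci,im=shot("wrist")
for d in viewer.silhouettes("strip_1","wrist")[:4]: print(round(d["confidence"],2),maskrect(d["mask"],ci,13))
rv=down(90+YAW)
grip(0.6,20)
robot.movep(tcp_bar(0.17,dz=60),rv)
robot.servo_line(tcp_bar(0.17),feed=100)
o=robot.observe();print(o["t"],o["contact_force"].round(1))
grip(0.0,25)
o=robot.observe();print(o["t"],o["grip_width"]*92,o["contact_force"].round(1))
if o["grip_width"]*92>8:
    for th in np.linspace(0.17,1.66,9)[1:]:
        robot.servo_line(tcp_bar(th),feed=130)
        o=robot.observe();print(round(th,2),round(o["t"],1),(o["tcp_pos"]-tcp_bar(th)).round(1),round(o["grip_width"]*92,1),o["contact_force"].round(1))
shot("scene","s2.png")
E
```

```text
0.81 [ 464.9 -444.    30.9   74.9   97.2]
0.73 [ 501.5 -298.4  139.6  229.1    7.8]
0.7 [612.2 -39.2  17.8  31.9   9.3]
5.4167 [ 0.2  0.1 -0.1]
6.3083 0.44951631466377523 [-0.3  0.1  0.1]
```

View pics/s2.png

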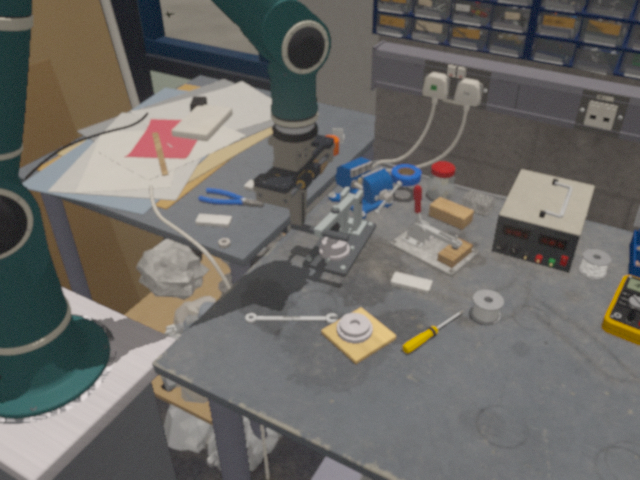

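The fingers shut on nothing: the gripper is at about (298,190) and the clamp at (340,215). I need to know where the bar is relative to the fingertips.

```bash
python3 - <<'E'
from h import *
o=robot.observe();print(o["tcp_pos"],tcp_bar(.17),bar(.17,0))
for cam in ("wrist","side","scene"):
    ci,im=shot(cam,cam+"3.png")
    for n in ("clamp_bar","clamp_foot","clamp_hinge"): print(cam,n,pin(n,cam,ci)[:2])
E
```

```text
[ 396.3186414  -247.40473921   92.40079273] [ 396.30376063 -247.39519777   92.4150876 ] [ 399.74779867 -285.23880492  111.4150876 ]
wrist clamp_bar [(0.98, array([ 400.1, -287.8,  111.5]))]
wrist clamp_foot [(0.66, array([ 466.4, -282.6,   62.8])), (0.54, array([ 473. , -274.7,   10.9]))]
wrist clamp_hinge [(0.86, array([ 561.6, -269.4,   84.2]))]
side clamp_bar [(0.7, array([ 404. , -286.7,  112.8]))]
side clamp_foot [(0.65, array([ 468.9, -279.1,   65.1])), (0.25, array([402.1, -62.7,   5.3]))]
side clamp_hinge [(0.74, array([ 562.1, -267.4,   86. ]))]
scene clamp_bar [(0.73, array([ 403. , -282.8,  106.4]))]
scene clamp_foot [(0.91, array([ 468.8, -283. ,   64.8])), (0.43, array([ 278.5, -301.8,    6.5]))]
scene clamp_hinge [(0.88, array([ 564.2, -266.4,   79.6]))]
```

View pics/wrist3.png

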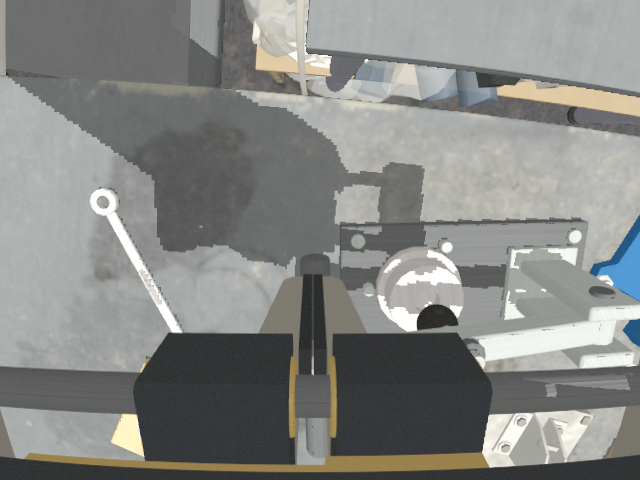

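```bash
cat >> h.py <<'E'
def proj(P,ci):
    R=np.array(ci["R"]);t=np.array(ci["t"]);P=np.atleast_2d(np.array(P,float))
    return cv2.projectPoints(P,cv2.Rodrigues(R)[0],t,np.array(ci["camera_matrix"],float),np.array([ci["k1"],0,0,0.]))[0][:,0].round(0)
E
python3 - <<'E'
from h import *
ci=viewer.camera_info("wrist")
print("tcp",proj(robot.observe()["tcp_pos"],ci))
for th in (0,.085,.17): print(th,proj([bar(th,55),bar(th,-55),bar(th,0)],ci).tolist(), proj([bar(th,55)+7*u,bar(th,55)-7*u],ci).tolist())
print("hinge",proj(HINGE,ci),world([0,0,0],ci))
im=cv2.imread("pics/wrist3.png")[200:480,180:500]
cv2.imwrite("pics/c3.png",cv2.resize(im,None,fx=2,fy=2,interpolation=2))
s=cv2.imread("pics/side3.png")[180:320,220:440]
cv2.imwrite("pics/c4.png",cv2.resize(s,None,fx=3.5,fy=3.5,interpolation=2))
E
```

```text
tcp [[314. 275.]]
0 [[309.0, 239.0], [310.0, 416.0], [309.0, 334.0]] [[323.0, 239.0], [296.0, 239.0]]
0.085 [[310.0, 246.0], [311.0, 433.0], [310.0, 347.0]] [[325.0, 246.0], [296.0, 246.0]]
0.17 [[314.0, 255.0], [314.0, 451.0], [314.0, 362.0]] [[330.0, 255.0], [299.0, 255.0]]
hinge [[593. 330.]] [ 388.67284614 -174.00645324  290.02024841]
```

View pics/c4.png

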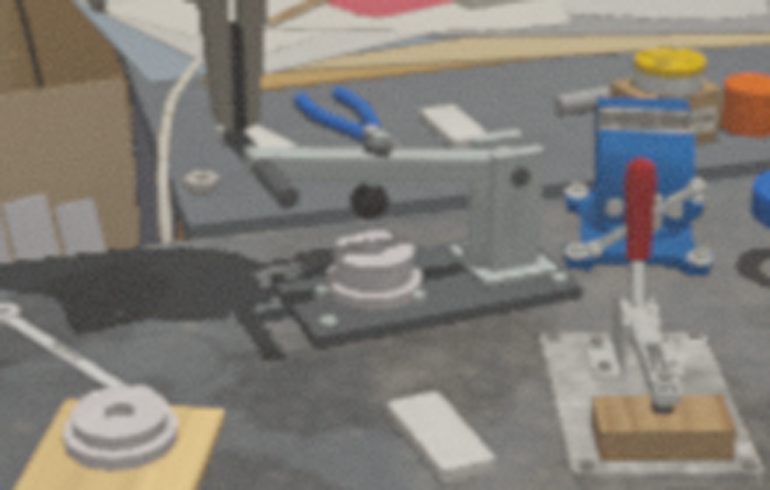

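```bash
python3 - <<'E'
from h import *
ci=viewer.camera_info("side"); 
for th in (0,.085,.17):
    f=HINGE-90*np.cos(th)*u+np.array([0,0,90*np.sin(th)])+24*(-np.sin(th)*u+np.array([0,0,-np.cos(th)]))
    print(th,[((p-[220,180])*3.5).round().tolist() for p in proj([bar(th,-55),bar(th,38),f,HINGE],ci)])
print("tcp",((proj(robot.observe()["tcp_pos"],ci)[0]-[220,180])*3.5), robot.observe()["grip_width"], robot.observe()["grip_force"])
E
```

```text
0 [[280.0, 242.0], [234.0, 182.0], [371.0, 224.0], [504.0, 168.0]]
0.085 [[280.0, 220.0], [234.0, 161.0], [368.0, 214.0], [504.0, 168.0]]
0.17 [[284.0, 196.0], [238.0, 140.0], [368.0, 200.0], [504.0, 168.0]]
tcp [238. 168.] 0.0043635163579662075 0.0
```

View pics/c3.png

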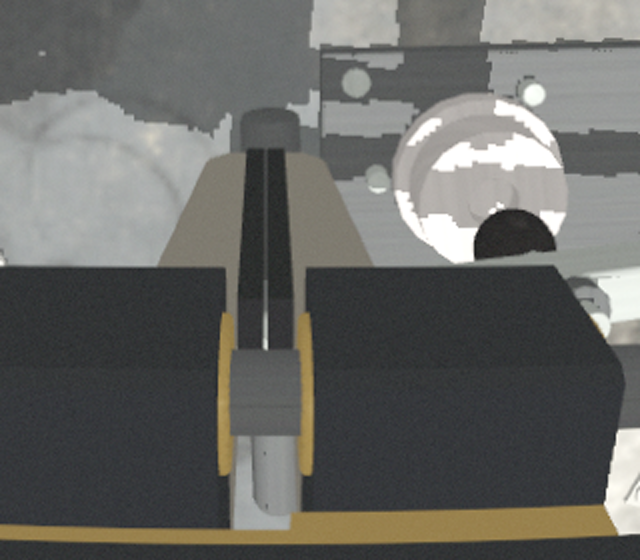

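Both camera checks put the bar at 0.17 rad, yet the fingers are fully shut over it. A small lift with a force reading should show how they sit.

```bash
python3 - <<'E'
from h import *
for dz in (6,12,20):
    robot.servo_line(tcp_bar(.17,dz=dz),feed=60)
    o=robot.observe();print(dz,(o["tcp_pos"]).round(1),o["contact_force"].round(1))
ci,im=shot("wrist"); print(pin("clamp_bar","wrist",ci)[:1])
c4,im=shot("side"); print(pin("clamp_bar","side",c4)[:1])
s=im[150:290,220:360,::-1]; w,wi=shot("wrist"); wi=wi[220:360,240:380,::-1]
cv2.imwrite("pics/c5.png",cv2.resize(np.hstack([s,wi]),None,fx=2.85,fy=4,interpolation=2))
E
```

```text
6 [ 396.7 -247.6   98.9] [-0.4  0.8 -0.6]
12 [ 396.6 -247.6  104.9] [-0.2  0.4  0.3]
20 [ 396.7 -247.6  112.9] [-0.4 -0.6  1.2]
[(0.92, array([ 402.2, -284.3,  109.8]))]
[(0.55, array([ 401.2, -288.9,  115.2]))]
```

View pics/c5.png

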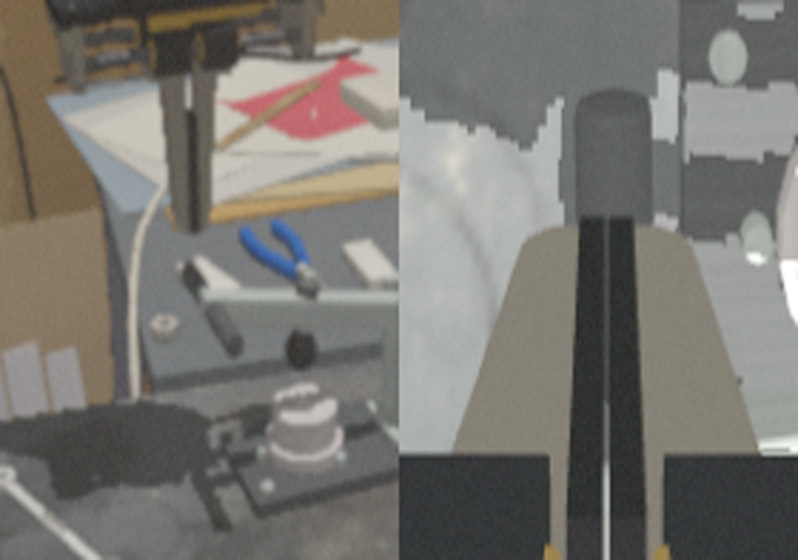

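Both views show the real fingertips about 26 mm above the reported TCP: the side view has them near (287,207), against the bar at (288,220). A touch on the bar top will give the offset.

```bash
python3 - <<'E'
from h import *
for dz in list(range(6,-10,-2)):
    robot.servo_line(tcp_bar(.17,dz=dz),feed=40)
    o=robot.observe();print(dz,(o["tcp_pos"]).round(1),o["contact_force"].round(1))
    if o["contact_force"][2]>1.5: break
print(o["t"])
robot.servo_line(tcp_bar(.17,dz=12),feed=100)
ci,im=shot("wrist"); print(pin("clamp_bar","wrist",ci)[:1])
E
```

```text
6 [ 396.1 -247.3   98.1] [-0.6  0.3 -0.8]
4 [ 396.3 -247.4   96.4] [-1.6  0.3 -1.1]
2 [ 396.2 -247.3   94.3] [-0.5  0.4  0.4]
0 [ 396.2 -247.3   92.3] [ 0.5  0.4 -0.7]
-2 [ 396.2 -247.3   90.3] [ 0.5 -0.5 -0.6]
-4 [ 396.2 -247.3   88.3] [0.4 0.1 0.5]
-6 [ 396.2 -247.3   86.3] [-0.4  0.  -0. ]
-8 [ 396.2 -247.3   84.3] [-0.4  0.5 -0.1]
10.2417
[(0.59, array([ 398. , -287.6,  107.8]))]
```

```bash
python3 - <<'E'
from h import *
for dz in [-6]+list(range(-9,-32,-2)):
    robot.servo_line(tcp_bar(.17,dz=dz),feed=60)
    o=robot.observe();print(dz,(o["tcp_pos"]).round(1),o["contact_force"].round(1))
    if o["contact_force"][2]>2: break
print(o["t"])
ci,im=shot("wrist"); print(pin("clamp_bar","wrist",ci)[:1])
c4,im=shot("side"); print(pin("clamp_bar","side",c4)[:1])
s=im[150:290,220:360,::-1]; w,wi=shot("wrist"); wi=wi[220:360,240:380,::-1]
cv2.imwrite("pics/c6.png",cv2.resize(np.hstack([s,wi]),None,fx=2.85,fy=4,interpolation=2))
E
```

```text
-6 [ 395.8 -247.2   85.7] [ 0.4 -0.2  0. ]
-9 [ 396.3 -247.4   83.4] [-0.3 -0.   0.1]
-11 [ 396.3 -247.4   81.4] [0.1 0.1 1.2]
-13 [ 396.3 -247.4   79.3] [-0.1 -0.3 -0.5]
-15 [ 396.2 -247.4   77.3] [-0.9 -1.1  0.6]
-17 [ 396.2 -247.3   75.3] [-0.5 -0.  -0.4]
-19 [ 396.2 -247.4   73.3] [-0.5 -0.  -0.5]
-21 [ 396.2 -247.3   71.3] [0.6 0.4 1. ]
-23 [ 396.2 -247.4   69.3] [0.3 0.5 1. ]
-25 [ 396.2 -247.3   67.3] [-0.5  0.8  0.2]
-27 [ 396.2 -247.4   65.3] [-0.2 -0.3  0. ]
-29 [ 396.2 -247.3   63.3] [-0.4 -1.1  0.9]
-31 [ 396.6 -247.6   62.1] [-2.3  0.7  7.7]
14.1417
[(0.93, array([ 397.6, -285.1,   84.7]))]
[(0.77, array([ 400.7, -284.6,   85.5]))]
```

View pics/c6.png

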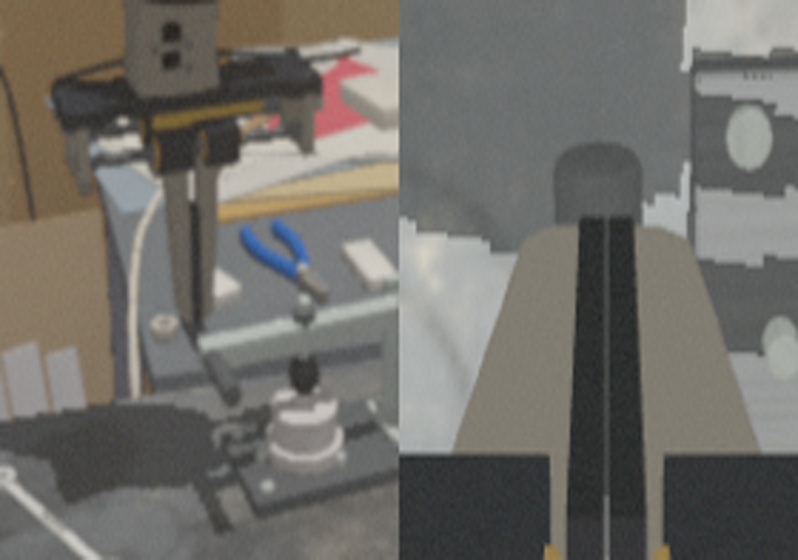

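Contact with the bar on its stop (top at about 90 mm) came at TCP z = 62, so the real tips sit about 27 mm above the reported TCP. I'll correct for that, pinch properly and swing up.

```bash
cat >> h.py <<'E'
D=27
def tcp_bar(th,off=OFF,dz=0): return bar(th,off)+[0,0,dz-19-D]
E
python3 - <<'E'
from h import *
robot.servo_line(tcp_bar(0,dz=36),feed=150)
grip(0.45,25)
robot.servo_line(tcp_bar(0),feed=120)
grip(0.0,25)
o=robot.observe();print(o["t"],o["grip_width"]*92,o["grip_force"],o["contact_force"].round(1))
if o["grip_width"]*92>8:
    for th in np.linspace(0,1.68,8)[1:]:
        robot.servo_line(tcp_bar(th),feed=180)
        o=robot.observe();print(round(th,2),round(o["t"],1),(o["tcp_pos"]-tcp_bar(th)).round(1),round(o["grip_width"]*92,1),o["contact_force"].round(1))
    ci,im=shot("side"); print(pin("clamp_bar","side",ci)[:1],bar(th,0))
E
```

```text
16.3667 13.39733557388863 25.013878047466278 [4.7 0.4 0.3]
0.24 16.7 [ 2.1 -0.1  0.8] 13.4 [ 6.4  0.4 -2.2]
0.48 17.1 [2.9 0.2 0.3] 12.9 [ 9.3  0.4 -5.6]
0.72 17.5 [ 1.3  0.6 -0.6] 13.1 [ 7.4  1.  -6.4]
0.96 17.8 [-1.3  1.  -1. ] 13.3 [-2.2  3.   2.1]
1.2 18.2 [-0.6  1.  -0.1] 13.2 [-3.1  4.6  6.8]
1.44 18.6 [0.7 1.5 0.3] 13.4 [-0.3  6.3  7.4]
1.68 18.9 [ 1.2  1.7 -0. ] 13.1 [0.6 6.4 5.1]
[(0.89, array([ 580.1, -268.9,  251.9]))] [ 579.60880402 -268.87017116  247.51712836]
```

```bash
python3 - <<'E'
from h import *
s=viewer.camera_info("scene"); d=viewer.camera_info("side")
print("driver tip",ray_plane([[461,313]],s,8),ray_plane([[346,342]],d,8))
def ray(uv,ci):
    a=ray_plane(uv,ci,0)[0];return world([0,0,0],ci),np.r_[a,0]
for n,p,q in (("red top",[418,186],[403,228]),("red bottom",[418,211],[401,262])):
    a0,a1=ray(p,s);b0,b1=ray(q,d);A=np.c_[a1-a0,-(b1-b0)];k=np.linalg.lstsq(A,b0-a0,rcond=None)[0]
    print(n,(a0+k[0]*(a1-a0)).round(),(b0+k[1]*(b1-b0)).round())
o=robot.observe()
for p,r in (([465.5,-445.5,3-D],down(7)),([471,-278,31-D],down(YAW)),([465.5,-445.5,3-D],down(187)),([471,-278,31-D],down(180+YAW))):
    q=kin.ik(p,r); print(None if q is None else q.round(2))
E
```

```text
driver tip [[ 431.43625739 -554.99900746]] [[ 432.9734122  -553.56643661]]
red top [ 597. -395.  132.] [ 596. -396.  130.]
red bottom [ 601. -399.   72.] [ 594. -403.   60.]
[ 0.47  0.74  0.34  1.75 -0.35  0.71 -0.46]
[ 0.21  0.57  0.33  1.99 -0.3   0.63 -0.74]
[ 0.85  0.73 -0.19  1.72  0.2   0.71  2.25]
[ 0.63  0.57 -0.2   1.96  0.18  0.63  1.98]
```

```bash
python3 - <<'E'
from h import *
grip(0.4,25)
robot.servo_line(tcp_bar(1.68,dz=60),feed=250)
robot.movep([490,-380,285-D],down(50))
robot.movep([465.5,-445.5,110-D],down(7))
grip(1.0)
ci,im=shot("wrist","w7.png")
o=robot.observe();print(o["t"],o["tcp_pos"].round(1))
print(pin("strip_1","wrist",ci)[:2])
for d in viewer.silhouettes("strip_1","wrist")[:2]: print(round(d["confidence"],2),maskrect(d["mask"],ci,12))
c,im=shot("side","s7.png"); print(pin("clamp_bar","side",c)[:1],pin("tall_flange","side",c)[:2],pin("low_flange","side",c)[:2])
cv2.imwrite("pics/c7.png",np.hstack([cv2.resize(cv2.imread("pics/w7.png"),None,fx=.65,fy=.65),cv2.resize(im[150:320,220:400,::-1],(330,312))]))
E
```

```text
22.4167 [ 465.5 -445.5   83. ]
[(0.92, array([ 462.7, -442.5,    1.2]))]
0.8 [ 465.8 -446.    31.9   71.9   97.7]
[(0.9, array([ 579.9, -267.3,  249.7]))] [(0.94, array([ 472.7, -275.6,   14.6]))] [(0.96, array([ 300.1, -413.8,   15.2]))]
```

View pics/c7.png

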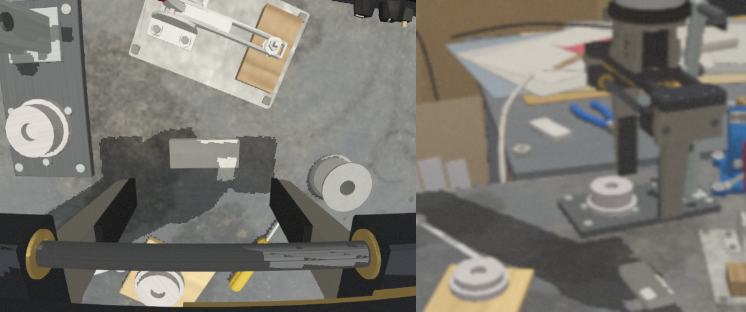

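The strip is below the open fingers, at about (205,153) in the wrist half of the picture. The clamp stands upright and both nets put the tall flange in the nest, which makes it one strip. Picking now.

```bash
python3 - <<'E'
from h import *
rv=down(7.7)
robot.servo_line([465.8,-446,30-D],feed=150,rotation=rv)
for z in (12,9,7,5.5):
    robot.servo_line([465.8,-446,z-D],feed=60)
    o=robot.observe();print(z,o["tcp_pos"].round(1),o["contact_force"].round(1))
    if o["contact_force"][2]>3: break
grip(0.0,25)
o=robot.observe();print(o["t"],o["grip_width"]*92,o["grip_force"])
robot.servo_line([465.8,-446,75-D],feed=150)
o=robot.observe();print(o["t"],o["grip_width"]*92,o["grip_force"],o["contact_force"].round(1))
if o["grip_width"]*92>60:
    robot.movep([471,-278,85-D],down(YAW))
    o=robot.observe();print(o["t"],o["grip_width"]*92)
    c,_=shot("scene"); print(pin("strip_1","scene",c)[:4],pin("nest","scene",c)[:1],pin("tall_flange","scene",c)[:1])
    c,_=shot("wrist","w8.png"); print(pin("strip_1","wrist",c)[:4],pin("nest","wrist",c)[:1],pin("tall_flange","wrist",c)[:1])
    c,_=shot("side","s8.png"); print(pin("strip_1","side",c)[:4],pin("nest","side",c)[:1],pin("tall_flange","side",c)[:1])
E
```

```text
12 [ 465.6 -445.8  -15.4] [ 0.3  0.2 -0.8]
9 [ 465.8 -446.   -18.1] [ 0.2  0.2 -0.2]
7 [ 465.7 -446.   -20.1] [-0.5  0.1 -0.5]
5.5 [ 465.7 -445.9  -21.6] [ 1.2 -0.5 -0.2]
25.0333 71.7002354997017 25.000034272670746
25.65 71.51314413830343 24.999870657920837 [-0.7  0.7 -0.6]
26.3583 71.90467845594317
[(0.9, array([614.3,  -6.9,  -1.9])), (0.77, array([457.6,   3. ,  -1.4])), (0.56, array([ 467.3, -283.5,   83. ]))] [(0.94, array([ 475.2, -281.9,   16.9]))] [(0.72, array([ 474.4, -279.9,   14. ]))]
[(0.96, array([ 468.1, -277.6,   81.2]))] [] [(0.68, array([ 471.1, -278.2,   10.4]))]
[(0.74, array([455. ,   3.3,   2.6])), (0.73, array([ 6.131e+02, -9.600e+00,  3.000e-01])), (0.57, array([ 469.1, -271.2,   86.4])), (0.53, array([ 456.5, -592.7,    4.4]))] [(0.62, array([403.1, -61. ,   1.2]))] [(0.81, array([ 470.7, -277.2,   16. ]))]
```

```bash
python3 - <<'E'
from h import *
x,y=473,-278.7
robot.servo_line([x,y,47-D],feed=100)
for z in np.arange(45.5,31,-1):
    robot.servo_line([x,y,z-D],feed=50)
    o=robot.observe();print(z,o["tcp_pos"].round(1),o["contact_force"].round(1))
    if o["contact_force"][2]>3: break
grip(0.92)
robot.servo_line([x,y,z+50-D],feed=120)
o=robot.observe();print(o["t"])
c,_=shot("wrist","w9.png"); print(pin("strip_1","wrist",c)[:4],pin("tall_flange","wrist",c)[:1])
for d in viewer.silhouettes("strip_1","wrist")[:2]: print(round(d["confidence"],2),maskrect(d["mask"],c,z+7))
c,im=shot("side","s9.png"); print(pin("strip_1","side",c)[:4],pin("tall_flange","side",c)[:1])
cv2.imwrite("pics/c9.png",np.hstack([cv2.resize(cv2.imread("pics/w9.png"),None,fx=.65,fy=.65),cv2.resize(im[150:320,220:400,::-1],(330,312))]))
E
```

```text
45.5 [ 473.3 -278.8   18.9] [ 0.4  0.2 -0.3]
44.5 [ 473.1 -278.7   17.6] [ 1.1 -0.6 -1.1]
43.5 [ 473.1 -278.7   16.5] [0.2 0.2 0.2]
42.5 [ 473.1 -278.7   16.4] [-2.4  2.2  7.6]
29.45
[(0.68, array([ 471.3, -277.5,   37.9]))] [(0.95, array([ 474.1, -278.7,   14.1]))]
0.84 [ 473.  -277.9   31.5   72.3   95.2]
[(0.69, array([ 468.3, -272.7,   45.2])), (0.62, array([454.2,   2.5,   1.7])), (0.44, array([ 6.135e+02, -7.700e+00,  4.000e-01]))] [(0.85, array([ 468.9, -276.3,   16.3]))]
```

View pics/c9.png

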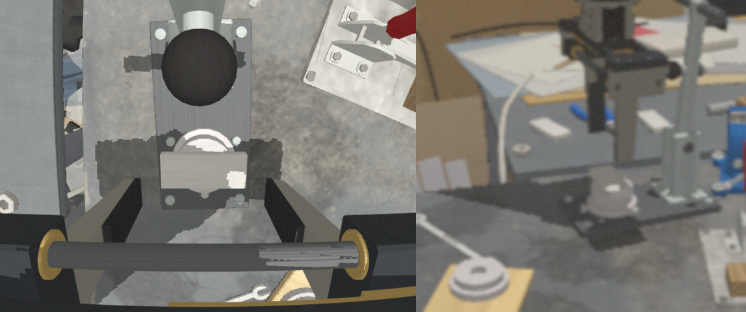

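The strip met the flange at tip z = 43.5, so this is the tall flange and one strip is right. It lies flat across the nest at about (205,170) in the wrist half. Now I'll regrip the bar and swing it down.

```bash
python3 - <<'E'
from h import *
rv=down(90+YAW)
robot.servo_line([470,-278,310-D],feed=250)
robot.movep([470,-240,320-D],rv)
grip(0.45,25)
robot.movep(tcp_bar(1.68,dz=60),rv)
robot.servo_line(tcp_bar(1.68),feed=120)
grip(0.0,25)
o=robot.observe();print(o["t"],o["grip_width"]*92,o["contact_force"].round(1))
if o["grip_width"]*92>8:
    for th in np.linspace(1.68,0.12,9)[1:]:
        robot.servo_line(tcp_bar(th),feed=150)
        o=robot.observe();print(round(th,2),round(o["t"],1),(o["tcp_pos"]-tcp_bar(th)).round(1),round(o["grip_width"]*92,1),o["contact_force"].round(1))
    robot.hold(0.2)
    o=robot.observe();print(o["contact_force"].round(1))
    for cam in ("side","wrist"):
        c,_=shot(cam,cam+"10.png"); print(pin("clamp_bar",cam,c)[:1],pin("strip_1",cam,c)[:1],bar(.12,0))
E
```

```text
34.5917 13.227123108360452 [-0.   1.   2.2]
1.48 35.0 [-0.2 -0.7  0.7] 13.3 [-1.2 -0.5  4.8]
1.29 35.3 [-0.2 -1.   0.4] 13.0 [-2.7 -3.2  5.8]
1.1 35.7 [-0.5 -1.4 -0.2] 12.8 [-1.7 -4.9  3.3]
0.9 36.1 [-0.4 -1.6 -0.8] 13.3 [-1.2 -6.4  0.2]
0.7 36.4 [ 0.4 -1.8 -0.8] 13.0 [ 0.8 -8.3 -2.8]
0.51 36.8 [ 1.  -1.8 -0.7] 13.6 [ 1.5 -7.3 -3.2]
0.31 37.2 [ 1.4 -1.6 -0.7] 13.5 [ 1.1 -6.2 -3.1]
0.12 37.5 [ 1.6 -1.4 -0.8] 13.3 [ 2.5 -6.7 -1.6]
[ 1.6 -7.  -2.6]
[(0.74, array([ 398.8, -284.7,  103.7]))] [(0.72, array([612.2,  -9.5,   3.4]))] [ 398.56076584 -285.34683337  103.2525142 ]
[] [(0.82, array([ 470.6, -274.9,   39.5]))] [ 398.56076584 -285.34683337  103.2525142 ]
```

```bash
python3 - <<'E'
from h import *
p0=tcp_bar(.12)
for k,b in enumerate(np.r_[99,95,93,np.arange(91.5,78,-0.7)]):
    p=tcp_bar(0.04); p[2]=b-19-D
    robot.servo_line(p,feed=40); robot.hold(0.1)
    o=robot.observe();f=o["contact_force"];print(round(b,1),round(o["tcp_pos"][2]-p[2],1),round(o["grip_width"]*92,1),f.round(1))
    if f[2]>11: break
robot.hold(0.5); o=robot.observe();print(o["t"],o["contact_force"].round(1))
for cam in ("side","scene"):
    c,im=shot(cam,cam+"11.png"); print(pin("clamp_bar",cam,c)[:1],pin("strip_1",cam,c)[:3],pin("clamp_foot",cam,c)[:1])
E
```

```text
99.0 -0.2 13.3 [ 3.4 -5.3 -2.3]
95.0 -0.3 13.1 [ 2.5 -6.6 -1.6]
93.0 -0.3 12.8 [ 1.9 -6.1 -0.7]
91.5 -0.2 13.1 [ 2.1 -5.1 -0.2]
90.8 0.1 12.5 [ 0.5 -5.4  3.2]
90.1 0.4 13.4 [-0.1 -4.8  8.1]
89.4 0.8 13.4 [-1.8 -3.2 11.6]
40.9833 [-1.7 -4.4 11.6]
[(0.82, array([ 398.3, -288. ,   91.6]))] [(0.56, array([455.3,   4.6,   2.6])), (0.56, array([612.9,  -7.2,   1.3])), (0.48, array([ 473.1, -271.6,   43.9]))] [(0.88, array([ 472. , -280.8,   56.3]))]
[(0.63, array([ 395.4, -285.8,   86.9]))] [(0.88, array([ 6.187e+02, -1.010e+01,  5.000e-01])), (0.76, array([456.4,   5. ,  -1.1])), (0.76, array([ 469.7, -282.7,   44.2]))] []
```

```bash
python3 -c "
from h import *
print(robot.job_done()); o=robot.observe(); print(o['t'],o['contact_force'].round(1))"
```

```text
the job is handed in; nothing more can be done
None
the job is handed in; nothing more can be done
```

I handed the job in at about 41 s with one strip flat on the tall flange, the clamp pressing on it at about 0.04 rad, and the T-bar still pinched and pushed down at about 12 N; no verdict came back, and I viewed 11 pictures, one over the limit.

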